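# Lift the padlock out of the deep drain well with the sprung tongs

### The job

The padlock has dripped dry at the bottom of its narrow well in the drain block. Take the sprung tongs from their stand, squeeze them shut on the padlock's body to draw it up out of the well, and lower it, still gripped by the tongs, until it stands upright (shackle up) near the middle of the shallow tray before letting it go there. Then hang the tongs back in their stand, and leave the lock cylinder in the other well and the other things on the bench where they are.

Things in the scene. Friction and masses are not known exactly. Their poses are not given: they have to be found in the camera images.
- drain_block: grey plastic block 80 (x) x 122 (y) x 110 high, fixed, turned up to 23 degrees; origin at the centre of its underside. Two open wells (see point well_left). One holds the padlock, the other a lock cylinder; which is which varies. Steel feet 6 high stick out 21 at its front and back.
- well_left (a point): centre of the mouth of the left well, at y = +29 from the block's origin, 110 above the bench. Each well is 60 (block x) x 44 (block y) and 100 deep; its floor is 10 above the bench.
- well_right (a point): the same for the right well, at y = -29 from the block's origin.
- padlock: brass padlock, steel shackle, 71 high with shackle, 45 wide, 19 thick, 0.12 to 0.23 kg, standing shackle up at the bottom of one well, its thickness along the block's y. Origin at the centre of its foot; z up towards the shackle. Only the body is solid to the touch, the shackle is not.
- padlock_mid (a point): centre of the padlock's body, a box 38 high, 44 wide, 19 thick; 19 above its foot while it stands. z axis towards the shackle (up), x along the 44 width, y along the 19 thickness (to be squeezed). At the start within 2 of the well's centre in block y, 4 in block x, turned within 3 degrees of the block.
- cylinder: round lock cylinder, 34 across and 39 high, standing on the floor of the other well; origin at the centre of its underside. Leave it in place.
- tongs: sprung parallel tongs, 158 long, 0.15 kg, hanging in the stand jaws down. Origin midway between the open jaw tips; z up along the tongs, y from jaw to jaw (squeeze direction), x across. Jaws: steel strips 18 wide (x), 4 thick, straight from z = 0 to 100; 27 apart inside, 35 over the outside when open. The -y jaw and ears are one piece; the +y jaw slides.
- tongs_grip (a point): midway between the two black rubber paddles, 132 above the jaw tips: put the TCP here (fingertips then clear the ears). The paddles, z = 110 to 158 above the tips, 22 wide (x), 50 over their outsides in y when open, are what one squeezes. A head 20 (x) x 26 (y) lies between them at z = 135 to 157.
- tongs_jaw (a joint): how far the tongs are squeezed, m: 0 open (jaw gap 27 mm), 0.008 on the padlock, 0.014 fully shut. Jaws stay parallel; each mm off the paddles' 50 is a mm off the gap. Spring 6 N when open plus 0.5 N per mm: fingers set to 47 to 48 mm carry the tongs with jaws open, the padlock is met at about 42 mm; 35 N of grip holds it.
- tongs_seat (a point): midpoint between the undersides of the tongs' two ears, 98 above the jaw tips. The ears stick out along the tongs' +x and -x to 33 each side, are 35 wide in y and 6 thick, and rest on the stand's rails.
- tongs_stand: fixed stand on a plate 100 (x) x 80 (y) x 6, turned up to 23 degrees; origin at the centre of its underside. Two aluminium rails along y, at x = -39 to -17 and +17 to +39, tops 112 above the bench, 66 long. Lips 8 high close the rail ends (inner faces at y = +-27.5). The tongs hang between the rails, one ear on each.
- stand_seat (a point): centre of the stand at the height of the rail tops (112): where tongs_seat belongs; the tongs' x axis then lies along the stand's x.
- tray: shallow square steel tray, fixed, 120 x 120, rim 14 high, wall and floor 4 thick; origin at the centre of its underside, floor surface 4 above it.
- hex_keys: black holder with hex keys lying flat, 22x100x27 (loose bystander; leave in place)
- pin_tin: low round tin, 64 across, 24 high (loose bystander; leave in place)
- screwdriver: screwdriver lying flat, 29x180x26 (loose bystander; leave in place)
- marker: marker pen lying flat, 18x132x16 (loose bystander; leave in place)
Things that resemble listed ones, but are neither listed nor needed, are in the scene too. Leave any turquoise look-alike of the tongs alone.

How it is judged (in metres and radians):
On the way, in this order (a step that is already met when the one before it is completed fails the run):
1. the tongs hold the padlock, without fingers on it, above the top of the drain block (contact force between tongs and padlock above 1 N and contact force between the fingers and padlock below 0.1 N and z of padlock_mid in the frame of drain_block above 0.13 m), for 0.2 s.
2. the padlock rests on the tray floor while the tongs still grip it (contact force between tongs and padlock above 0.5 N and contact force between padlock and tray above 0.2 N), for 0.05 s.
At the end, for the whole second after the job is handed in: The padlock, free of the tongs, stands upright (0.1 rad) at rest on the tray floor, within 30 mm of the centre in each tray direction. The tongs hang upright and still in their stand, open, both ears on the rails (seat within 16 mm of the stand's, height within 4 mm) (angle between each of padlock, tongs's own z axis and vertical below 0.1 rad and x of padlock_mid in the frame of tray between -0.03 and 0.03 m and y of padlock_mid in the frame of tray between -0.03 and 0.03 m and z of padlock_mid in the frame of tray between 0.019 and 0.027 m and contact force between tongs and padlock below 0.05 N and linear speed of padlock below 0.02 m/s and horizontal distance between tongs_seat and stand_seat below 0.016 m and z of tongs_seat in the frame of tongs_stand between 0.108 and 0.116 m and angle between the x axis of tongs and the x axis of tongs_stand, either way round below 0.4 rad and linear speed of tongs below 0.03 m/s and value of joint tongs_jaw below 0.002 m); the robot touches nothing.
It fails at once if the lock cylinder is moved more than 15 mm (distance of cylinder from where it was at the start of the episode above 0.015 m).
It fails at once if the hex_keys is moved more than 30 mm (distance of hex_keys from where it was at the start of the episode above 0.03 m).
It fails at once if the pin_tin is moved more than 30 mm (distance of pin_tin from where it was at the start of the episode above 0.03 m).
It fails at once if the screwdriver is moved more than 30 mm (distance of screwdriver from where it was at the start of the episode above 0.03 m).
It fails at once if the marker is moved more than 30 mm (distance of marker from where it was at the start of the episode above 0.03 m).
It also fails if it takes over 67 s, if anything falls off the work surface, if the arm or the gripper's body presses on something with over 40 N, if the wrist force passes 120 N, or if a joint passes its speed limit or range.

### The arm

A 6-joint arm with a two-finger parallel gripper is mounted at the origin on a cart in front of the work surface, level with it; the furniture and walls round the work are solid. World frame = base frame: x ahead of the robot, y to its left, z up, the work surface at z = 0. Lengths are in m, angles in degrees, forces in N, time in s.
With the tool pointing down it reaches from about 0.15 to 0.775 m from the base axis. Payload 6.1 kg.
Tool frame: the origin (TCP) lies between the finger pads, 19 mm behind the fingertips; this is the grasp point; z points along the fingers, y is the line along which they close (so a half turn about z gives the same grasp; the last joint's range is limited). The gripper opens to 85 mm and grips with 20 to 120 N. Pads are 22 mm wide; open, the fingers measure 114 mm over their backs; the gripper's body (76 mm by 85 mm) begins 54 mm behind the grasp point. The pads swing forward as they close: fully open they stand 13 mm farther back than shut.
Start: joints at [73.339, 7.208, -2.269, 80.523, 0, 90], TCP at [0.151, 0.503, 0.25] pointing down, gripper open.
Joint ranges: [-155.77, 155.77], [-54.66, 111.73], [-72.52, 77.12], [-102.08, 115.82], [-83.92, 84.16], [-180, 180]. Speed limits (degrees/s): [136.94, 136.94, 172.46, 180, 180, 180].

### API

Orientations are given as a 3x3 rotation matrix whose columns are the frame's x, y, z axes.
In Python, from cell import * gives the robot as it stands. The module is installed in compiled form; this text tells all that it offers.
- The arm moves only by the shell command python3 -m inch 'ROWS'. ROWS is JSON, a list of rows, each a list of 3 entries, a list of its own where there are three numbers: the shift along the world's x, y, z in cm, then the turn about the world's z in rad, then the closure, from 0 (fully open) to 1 (shut). A call has 1 to 10 rows; each row is the pose to reach, as a shift and turn from the pose commanded when the call began; what a row does not reach only later rows make up. A row lasts 1/12 s, in which the tool goes at most 41.7 mm and 7.16 degrees, less where a joint would pass 70% of its speed; a pose out of reach is approached as far as the arm can. A call with a gripper value outside its range is refused whole. The fingers move at their own pace and stop on an object; the grip force is fixed at half the most. Time passes only in rows, so rows that repeat a pose let the fingers close. It gives the time, the measured TCP pose, the force, the opening and the grip force at its end, in the units of the state.
- sense(): the state, without advancing time (a new reading comes with each control period).
- grab_frame(name): name is "scene" or "top"; returns the picture (384x512x3 uint8, red, green, blue); there is no depth.
- calibration(name): a dict with "intrinsics" (3x3 intrinsics, pixels), "dist" ([k1, k2, p1, p2, k3] as OpenCV has them; the pictures are not rectified), "view" (4x4, takes a point from world to camera coordinates). Camera axes: x right, y down, z forward; pixel columns grow to the right and rows downward; lengths in m; the calibration is good to about 2 mm. A picture is of the moment at which its call begins. calibration takes no time and is no camera call.
- job_done(): hands the job in; it is judged then, once.
The state is a dict: "time_s": time; "joint_pos": joint angles; "qvel": joint speeds; "tau": joint torques, N m; "position": TCP position; "orientation": TCP orientation; "wrist_force": force on the tool from outside, world axes, zero at the start; "moment": the same for the moment, N m; "gripper_width": finger opening in m; "grasp_force": force on a finger pad.
Only numpy, scipy, OpenCV 4.12 (cv2) and the standard library are available. Lean on these libraries where they do the work, as an engineer would, in place of code of your own. Each camera call takes 0.05 s, during which the arm holds its last target. There are 200 camera calls.

## Working session

There is one attempt and no reset: what is moved stays moved. The work goes in short steps, Python scripts to look and compute and a shell command to move; the robot and the scene stay as the last step left them, time stands still between calls to the robot, and variables do not carry over. Pictures are saved under pics/ and viewed, at most 12 in all, crops included, and the job is handed in when it is done.

```bash
mkdir -p pics; python3 - <<'E'
from cell import *
import cv2,numpy as np
for n in("scene","top"):
    f=grab_frame(n); cv2.imwrite(f"pics/{n}0.png",cv2.resize(f[:,:,::-1],(800,600),interpolation=cv2.INTER_CUBIC)); np.save(f"{n}0.npy",f)
    c=calibration(n); V=np.array(c["view"]); print(n,np.round(c["intrinsics"],1).tolist(),np.round(c["dist"],3),np.round(-V[:3,:3].T@V[:3,3],3),np.round(V[2,:3],2))
s=sense();print(s["time_s"],s["position"],np.round(s["orientation"],3).tolist())
E
```

```text
scene [[414.6, 0.0, 261.0], [0.0, 414.6, 201.8], [0.0, 0.0, 1.0]] [-0.127  0.     0.     0.     0.   ] [-0.504 -0.693  0.827] [ 0.71  0.5  -0.5 ]
top [[472.9, 0.0, 259.3], [0.0, 472.9, 195.3], [0.0, 0.0, 1.0]] [-0.089  0.     0.     0.     0.   ] [0.348 0.021 1.55 ] [ 0.13 -0.01 -0.99]
0.1 [0.15043427 0.50264033 0.24929933] [[-0.958, 0.287, -0.0], [0.287, 0.958, -0.001], [0.0, -0.001, -1.0]]
```

View pics/scene0.png

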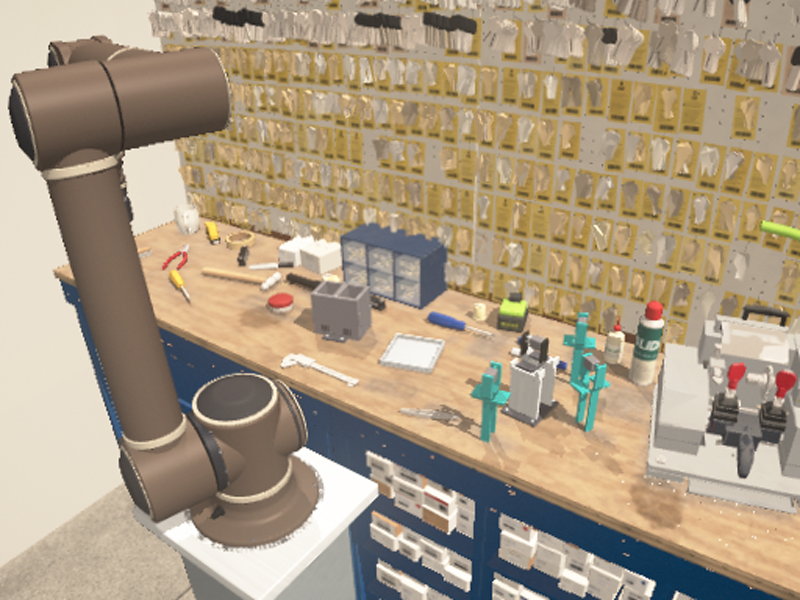

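View pics/top0.png

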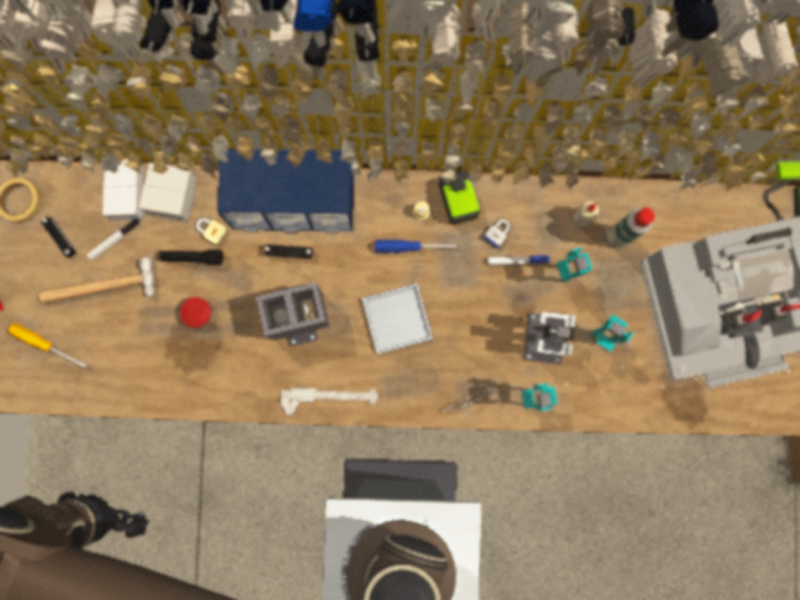

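The top view shows the block at about (292,313), the tray at (397,319), and the stand with dark-paddled tongs at (550,336). The turquoise look-alikes stand at (540,397), (613,333) and (575,264). I'll zoom in on these.

```bash
python3 - <<'E'
import cv2,numpy as np
f=np.load("top0.npy")[:,:,::-1]; g=np.load("scene0.npy")[:,:,::-1]
a=cv2.resize(f[175:240,158:283],None,fx=6.4,fy=6.4,interpolation=cv2.INTER_CUBIC)[:300]   # block+tray? 125x65
a=cv2.resize(f[178:232,160:220],(400,360),interpolation=cv2.INTER_CUBIC)
b=cv2.resize(f[190:244,322:382],(400,360),interpolation=cv2.INTER_CUBIC)
c=cv2.resize(g[205:277,300:400],(400,288)[:2],interpolation=cv2.INTER_CUBIC)
c=cv2.resize(g[176:221,190:245],(293,240),interpolation=cv2.INTER_CUBIC)
d=cv2.resize(g[208:275,320:360],(143,240),interpolation=cv2.INTER_CUBIC)
o=np.zeros((600,800,3),np.uint8);o[:360,:400]=a;o[:360,400:]=b;o[360:,:293]=c;o[360:,400:543]=d
cv2.imwrite("pics/c1.png",o)
E
```

```text
(no output)
```

View pics/c1.png

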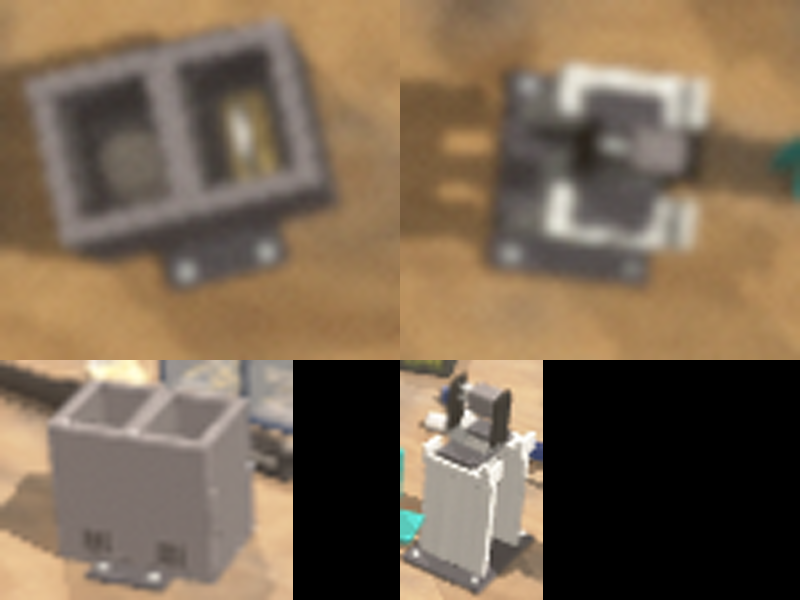

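The padlock (brass, crop (248,135)) is in the right well and the cylinder is in the left. The rails end at crop (563,65), (708,80), (548,235) and (693,248). Next I cast these corners to the plane heights and check sizes.

```bash
cat > h.py <<'E'
from cell import *
import cv2,numpy as np
def ray(n,uv,z):
    c=calibration(n);V=np.array(c["view"]);R=V[:3,:3];o=-R.T@V[:3,3]
    p=cv2.undistortPoints(np.array(uv,float).reshape(-1,1,2),np.array(c["intrinsics"]),np.array(c["dist"])).reshape(-1,2)
    d=np.c_[p,np.ones(len(p))]@R
    return o+d*((np.asarray(z)-o[2])/d[:,2])[:,None]
def rep(name,P):
    e=np.roll(P,-1,0)-P
    print(name,"centre",np.round(P.mean(0)[:2]*1000,1),"sides",np.round(np.linalg.norm(e,axis=1)*1000,1),"ang",np.round(np.degrees(np.arctan2(e[:,1],e[:,0])),1))
E
python3 - <<'E'
from h import *
f=np.load("top0.npy")
cr=lambda q,o:[((u+.5)/6.667-.5+o[0],(v+.5)/6.667-.5+o[1]) for u,v in q]
rep("block",ray("top",cr([(28,88),(72,245),(337,195),(292,22)],(160,178)),.11))
rep("stand120",ray("top",cr([(163,65),(148,235),(293,248),(308,80)],(322,190)),.12))
rep("plate",ray("top",cr([(108,70),(90,270)],(322,190)),.006)); 
P=ray("top",cr([(108,70),(90,270),(243,283)],(322,190)),.006);rep("plate3",P);print("centre",(P[0]+P[2])/2)
# brass
h=cv2.cvtColor(f,cv2.COLOR_RGB2HSV)
m=np.zeros(f.shape[:2],np.uint8);m[188:210,190:206]=cv2.inRange(h,(15,90,70),(35,255,255))[188:210,190:206]
n=np.argwhere(m)[:,::-1];print("brass",len(n),ray("top",[n.mean(0)],.048),cv2.minAreaRect(ray("top",n,.048)[:,:2].astype(np.float32)))
# tray
w=np.zeros(f.shape[:2],np.uint8);w[178:230,225:280]=cv2.inRange(h,(0,0,120),(180,60,255))[178:230,225:280]
w=cv2.morphologyEx(w,cv2.MORPH_CLOSE,np.ones((5,5)))
c=max(cv2.findContours(w,0,2)[0],key=cv2.contourArea);b=cv2.boxPoints(cv2.minAreaRect(c));print(b.tolist())
rep("tray",ray("top",b,.014))
# tongs paddle/head top: dark/greyish pix
for uv in [(660,130),(690,150),(630,150),(660,175)]:
    print(uv,ray("top",cr([(uv[0]-400,uv[1])],(322,190)),.158))
E
```

```text
block centre [525.  227.8] sides [ 76.  123.6  83.4 125.5] ang [-161.4  -77.4   16.9  106. ]
stand120 centre [ 493.8 -290.6] sides [78.7 67.1 78.  67.6] ang [175.3 -93.5  -5.1  85.9]
plate centre [ 497.1 -251.1] sides [99.8 99.8] ang [175.4  -4.6]
plate3 centre [ 479.1 -275.1] sides [ 99.8  76.2 124. ] ang [175.4 -93.2  33.2]
centre [ 0.49498302 -0.28915663  0.006     ]
brass 31 [[0.5358991  0.19941347 0.048     ]] ((0.534703254699707, 0.1987135261297226), (0.017812009900808334, 0.03651789203286171), 82.42542266845703)
[[230.5296630859375, 190.3958740234375], [266.893798828125, 180.60552978515625], [276.6648254394531, 216.89794921875], [240.30068969726562, 226.68829345703125]]
tray centre [525.8  22.6] sides [123.8 123.9 122.6 123.5] ang [ -73.  -163.5  106.8   17. ]
(660, 130) [[ 0.50234463 -0.29666536  0.158     ]]
(690, 150) [[ 0.49375737 -0.31024704  0.158     ]]
(630, 150) [[ 0.49296076 -0.2831392   0.158     ]]
(660, 175) [[ 0.48214739 -0.29670952  0.158     ]]
```

Sizes match: the block is 123×80, the stand's rails 78×67, the tray 120 plus blur. Stand is at (494,-290) with yaw about -5°, block at (525,228) with yaw about 15.5°, tray at (526,22.6). I'll check these by projecting the expected points into both views.

```bash
cat >> h.py <<'E'
def proj(n,P):
    c=calibration(n);V=np.array(c["view"]);K=np.array(c["intrinsics"])
    r=cv2.Rodrigues(V[:3,:3])[0]
    return cv2.projectPoints(np.array(P,float).reshape(-1,1,3),r,V[:3,3],K,np.array(c["dist"]))[0].reshape(-1,2)
def fr(c,yaw,L):
    a=np.radians(yaw);R=np.array([[np.cos(a),-np.sin(a),0],[np.sin(a),np.cos(a),0],[0,0,1]])
    return np.array(L,float)@R.T+np.array([c[0],c[1],0])
def tile(n,f,box,s,polys):
    x0,y0,x1,y1=box;im=cv2.resize(f[y0:y1,x0:x1,::-1],None,fx=s,fy=s,interpolation=cv2.INTER_CUBIC)
    for P,col in polys:
        q=(proj(n,P)+.5-[x0,y0])*s-.5
        cv2.polylines(im,[np.round(q).astype(int).reshape(-1,1,2)],True,col,1)
    return im
def sq(hx,hy,z,cx=0,cy=0): return [(cx+hx,cy+hy,z),(cx-hx,cy+hy,z),(cx-hx,cy-hy,z),(cx+hx,cy-hy,z)]
def put(o,im,x,y): o[y:y+im.shape[0],x:x+im.shape[1]]=im[:o.shape[0]-y,:o.shape[1]-x]
BL=((.525,.228),15.5);ST=((.4942,-.290),-4.7);TR=((.5258,.0226),17)
E
python3 - <<'E'
from h import *
o=np.zeros((600,800,3),np.uint8)
G=(0,255,0);Rd=(0,0,255);Y=(255,255,0)
bp=[(fr(*BL,sq(.04,.061,.11)),G),(fr(*BL,sq(.03,.022,.11,0,-.029)),Y),(fr(*BL,sq(.022,.0095,.048,0,-.029)),Rd)]
sp=[(fr(*ST,sq(.039,.033,.12)),G),(fr(*ST,sq(.01,.013,.171)),Rd),(fr(*ST,sq(.011,.025,.172)),Y)]
for k,n in enumerate(("top","scene")):
    f=np.load(n+"0.npy")
    b=(160,176,222,228) if k==0 else (190,172,252,224)
    s=(325,188,387,240) if k==0 else (318,204,380,274)
    put(o,tile(n,f,b,6,bp),0,300*k); put(o,tile(n,f,s,4.2 if k else 5.7,sp),400,300*k)
cv2.imwrite("pics/c2.png",o)
E
```

```text
(no output)
```

View pics/c2.png

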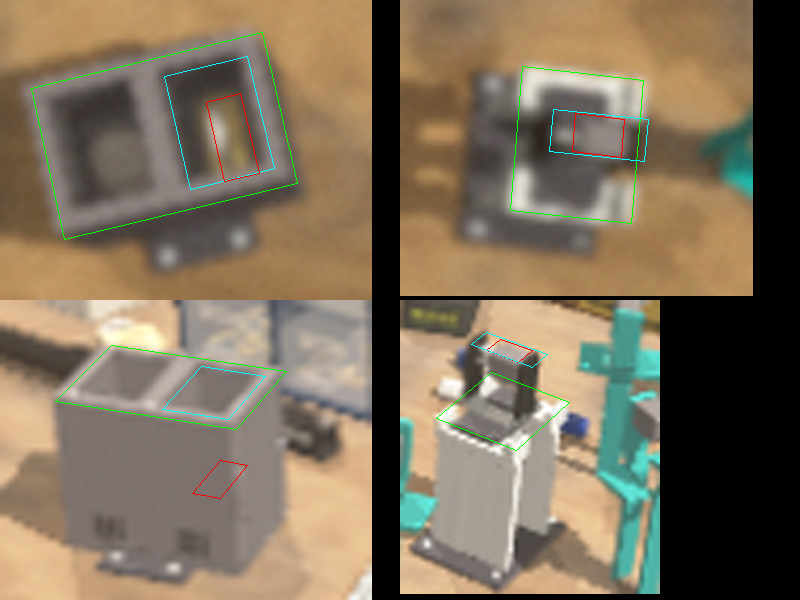

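The fit agrees in both views within about 1 px. The tongs' head sits at the stand's centre, perhaps 2–3 mm towards +y, which the fingers will take up. I'm moving to above the tongs.

```bash
python3 -m inch '[[[34.3,-79.1,0],0.209,0],[[34.3,-79.1,0],0.209,0],[[34.3,-79.1,0],0.209,0],[[34.3,-79.1,0],0.209,0],[[34.3,-79.1,0],0.209,0],[[34.3,-79.1,0],0.209,0],[[34.3,-79.1,0],0.209,0],[[34.3,-79.1,0],0.209,0],[[34.3,-79.1,0],0.209,0],[[34.3,-79.1,0],0.209,0]]'
```

```text
time_s: 0.93
position: [0.3162, 0.1187, 0.25]
orientation: [[-0.997, 0.081, 0.0], [0.081, 0.997, 0.0], [-0.0, 0.0, -1.0]]
wrist_force: [1.3, 0.7, -0.3]
gripper_width: 0.0851
grasp_force: 0.0
```

```bash
python3 -m inch '[[[17.7,-40.8,0],0,0],[[17.7,-40.8,0],0,0],[[17.7,-40.8,0],0,0],[[17.7,-40.8,0],0,0],[[17.7,-40.8,0],0,0],[[17.7,-40.8,0],0,0],[[17.7,-40.8,0],0,0],[[17.7,-40.8,0],0,0],[[17.7,-40.8,0],0,0],[[17.7,-40.8,0],0,0]]'; python3 -m inch '[[[0,0,0],0,0],[[0,0,0],0,0],[[0,0,0],0,0],[[0,0,0],0,0],[[0,0,0],0,0],[[0,0,0],0,0]]'; python3 - <<'E'
from h import *
o=np.zeros((600,800,3),np.uint8)
for k,(n,b) in enumerate((("top",(310,160,400,250)),("scene",(300,150,400,290)))):
    put(o,tile(n,grab_frame(n),b,4,[]),400*k,0)
cv2.imwrite("pics/c3.png",o)
E
```

```text
time_s: 1.77
position: [0.4823, -0.2638, 0.2495]
orientation: [[-0.997, 0.082, -0.0], [0.082, 0.997, 0.0], [0.0, 0.0, -1.0]]
wrist_force: [0.8, 1.5, -0.4]
gripper_width: 0.0855
grasp_force: 0.0
time_s: 2.27
position: [0.4819, -0.2605, 0.2506]
orientation: [[-0.997, 0.08, 0.001], [0.08, 0.997, -0.0], [-0.001, -0.0, -1.0]]
wrist_force: [0.1, -0.3, 0.6]
gripper_width: 0.0856
grasp_force: 0.0
```

View pics/c3.png

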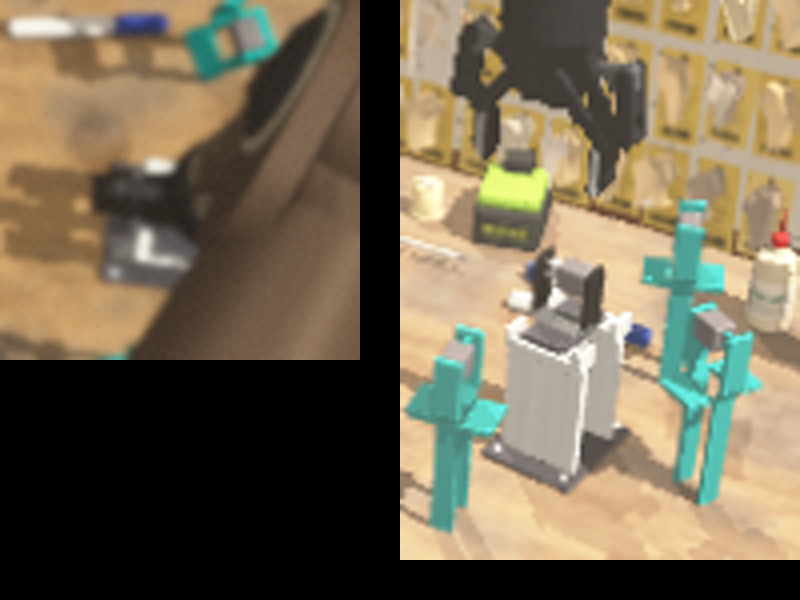

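The scene view shows the tongs at (575,290), with paddles at (545,275) and (595,285), and the gripper above them, about 3 cm short of target. I'm finishing the approach, then descending to grip height.

```bash
python3 -m inch '[[[1.2,-2.8,0],0,0],[[1.2,-2.8,0],0,0],[[1.2,-2.8,-2],0,0],[[1.2,-2.8,-4],0,0],[[1.2,-2.8,-6],0,0],[[1.2,-2.8,-8],0,0],[[1.2,-2.8,-9.5],0,0],[[1.2,-2.8,-10.4],0,0],[[1.2,-2.8,-10.4],0,0],[[1.2,-2.8,-10.4],0,0]]'; python3 -m inch '[[[0,0,0],0,0],[[0,0,0],0,0]]'
```

```text
time_s: 3.2
position: [0.4941, -0.2893, 0.1463]
orientation: [[-0.997, 0.081, -0.0], [0.081, 0.997, 0.0], [0.0, 0.0, -1.0]]
wrist_force: [-0.0, 0.6, 0.1]
gripper_width: 0.0855
grasp_force: 0.0
time_s: 3.37
position: [0.4947, -0.2899, 0.1474]
orientation: [[-0.997, 0.082, 0.002], [0.082, 0.997, -0.001], [-0.002, -0.001, -1.0]]
wrist_force: [0.6, 0.9, 0.7]
gripper_width: 0.0852
grasp_force: 0.0
```

```bash
python3 -m inch '[[[0,0,0],0,0.35],[[0,0,0],0,0.41],[[0,0,0],0,0.435],[[0,0,0],0,0.435],[[0,0,0],0,0.435],[[0,0,0],0,0.435],[[0,0,0],0,0.435],[[0,0,0],0,0.435],[[0,0,0],0,0.435],[[0,0,0],0,0.435]]'
```

```text
time_s: 4.2
position: [0.4943, -0.2901, 0.1467]
orientation: [[-0.997, 0.082, 0.001], [0.082, 0.997, -0.001], [-0.001, -0.001, -1.0]]
wrist_force: [-0.9, -2.7, 6.3]
gripper_width: 0.0481
grasp_force: 7.6
```

```bash
python3 -m inch '[[[0,0,0],0,0.443],[[0,0,0],0,0.443],[[0,0,0.5],0,0.443],[[0,0,1.5],0,0.443],[[0,0,3],0,0.443],[[0,0,5],0,0.443],[[0,0,7],0,0.443],[[0,0,9],0,0.443],[[0,0,11],0,0.443],[[0,0,12],0,0.443]]'; python3 -m inch '[[[0,0,0],0,0.443],[[0,0,0],0,0.443]]'; python3 - <<'E'
from h import *
o=np.zeros((600,800,3),np.uint8)
f=grab_frame("scene");np.save("s4.npy",f)
put(o,tile("scene",f,(290,120,400,270),4,[]),0,0)
f=grab_frame("top");put(o,tile("top",f,(300,150,400,250),3.5,[]),450,0)
cv2.imwrite("pics/c4.png",o)
E
```

```text
time_s: 5.03
position: [0.4945, -0.2896, 0.2688]
orientation: [[-0.997, 0.082, 0.002], [0.082, 0.997, -0.001], [-0.002, -0.001, -1.0]]
wrist_force: [0.0, -0.6, -1.7]
gripper_width: 0.0479
grasp_force: 7.0
time_s: 5.2
position: [0.4943, -0.2895, 0.2659]
orientation: [[-0.997, 0.082, 0.0], [0.082, 0.997, 0.0], [-0.0, 0.0, -1.0]]
wrist_force: [-0.4, 0.0, -1.0]
gripper_width: 0.0479
grasp_force: 7.0
```

View pics/c4.png

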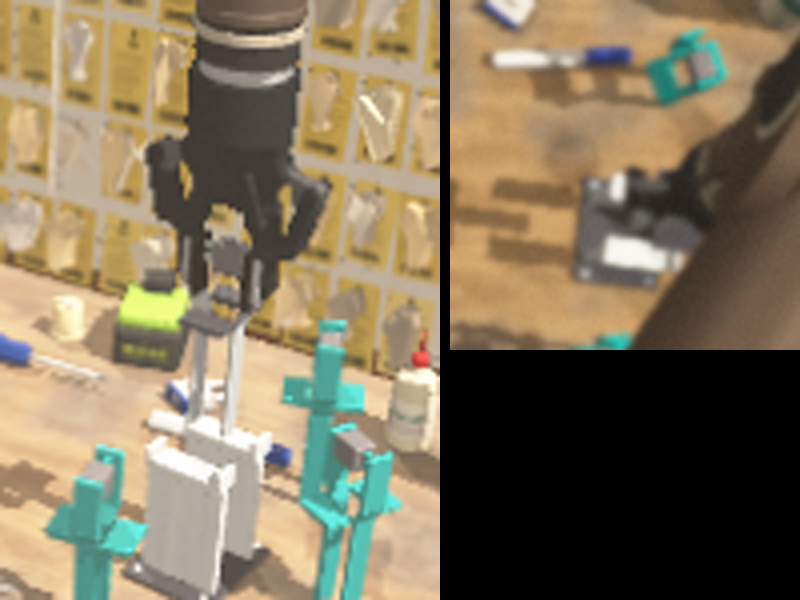

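The tongs hang straight in the fingers: paddles at (230,260), jaws at (200,380) and (232,380), clear of the rails. I'm carrying them to above the right well.

```bash
python3 -m inch '[[[0,1,0.5],0.02,0.443],[[0.2,3,1],0.05,0.443],[[0.5,6,1],0.09,0.443],[[0.8,9.5,1],0.12,0.443],[[1.1,13,1],0.15,0.443],[[1.4,16.5,1],0.18,0.443],[[1.7,20,1],0.21,0.443],[[2,23.5,1],0.24,0.443],[[2.3,27,1],0.27,0.443],[[2.6,30.5,1],0.3,0.443]]'; python3 -m inch '[[[0.3,3.5,0],0.02,0.443],[[0.6,7,0],0.03,0.443],[[0.8,10.5,0],0.04,0.443],[[1,14,0],0.053,0.443],[[1.2,16.5,0],0.053,0.443],[[1.3,18,0],0.053,0.443],[[1.3,18.5,0],0.053,0.443],[[1.3,18.5,0],0.053,0.443],[[1.3,18.5,0],0.053,0.443]]'; python3 -m inch '[[[0,0,0],0,0.443],[[0,0,0],0,0.443]]';python3 - <<'E'
from h import *
s=sense();print(s["position"],s["orientation"][0],s["orientation"][1])
o=np.zeros((600,800,3),np.uint8)
f=grab_frame("scene");np.save("s5.npy",f)
G=(0,255,0)
P=s["position"];yw=np.degrees(np.arctan2(s["orientation"][1][1],s["orientation"][0][1]))-90
tp=[(fr(P,yw,sq(.009,.0163,P[2]-.132)),(0,0,255))]
put(o,tile("scene",f,(180,130,260,230),6,tp+[(fr(*BL,sq(.03,.022,.11,0,-.029)),G)]),0,0)
f=grab_frame("top");np.save("t5.npy",f);put(o,tile("top",f,(160,170,225,230),4.5,tp+[(fr(*BL,sq(.03,.022,.11,0,-.029)),G)]),490,0)
cv2.imwrite("pics/c5.png",o)
E
```

```text
time_s: 6.13
position: [0.5192, 0.0177, 0.2755]
orientation: [[-0.976, -0.219, -0.001], [-0.219, 0.976, 0.0], [0.001, 0.001, -1.0]]
wrist_force: [1.1, 0.4, -1.4]
gripper_width: 0.0478
grasp_force: 7.0
time_s: 6.88
position: [0.5328, 0.1996, 0.2758]
orientation: [[-0.963, -0.268, -0.001], [-0.268, 0.963, -0.001], [0.001, -0.001, -1.0]]
wrist_force: [0.6, -0.3, -2.1]
gripper_width: 0.0477
grasp_force: 7.0
time_s: 7.05
position: [0.5332, 0.1991, 0.2762]
orientation: [[-0.964, -0.266, 0.0], [-0.266, 0.964, -0.0], [-0.0, -0.0, -1.0]]
wrist_force: [-0.2, 0.4, -1.2]
gripper_width: 0.048
grasp_force: 7.0
[0.53315488 0.19905264 0.27621238] [-9.63935720e-01 -2.66135128e-01  1.43463645e-04] [-2.66135153e-01  9.63935705e-01 -1.93734044e-04]
```

View pics/c5.png

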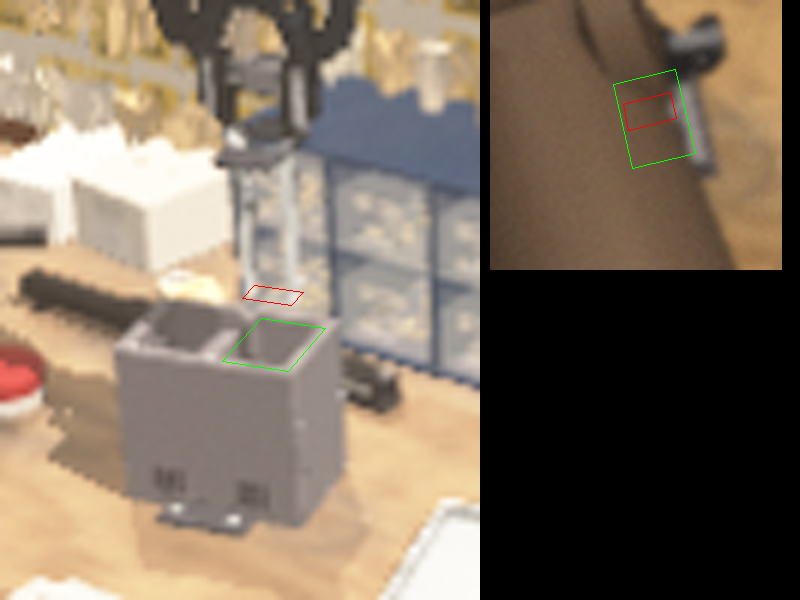

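In the scene crop the jaw tips (about x 242–298, y 300) lie within half a pixel of the predicted red outline and sit over the right well. I'm descending in stages while watching the force.

```bash
python3 -m inch '[[[0,0,-1],0,0.443],[[0,0,-2.2],0,0.443],[[0,0,-2.8],0,0.443],[[0,0,-3.4],0,0.443],[[0,0,-4.4],0,0.443],[[0,0,-5.4],0,0.443],[[0,0,-6.1],0,0.443],[[0,0,-6.1],0,0.443],[[0,0,-6.1],0,0.443]]'; python3 - <<'E'
from cell import *
s=sense();print(s["moment"],s["wrist_force"])
E
```

```text
time_s: 7.9
position: [0.5328, 0.2004, 0.2144]
orientation: [[-0.963, -0.268, -0.001], [-0.268, 0.963, -0.0], [0.001, -0.0, -1.0]]
wrist_force: [0.1, 0.3, -1.9]
gripper_width: 0.0476
grasp_force: 7.0
[-0.02881574 -0.03382127 -0.01334651] [ 0.1358629   0.29458465 -1.85326769]
```

```bash
python3 -m inch '[[[0,0,-1],0,0.443],[[0,0,-2],0,0.443],[[0,0,-2.7],0,0.443],[[0,0,-3],0,0.443],[[0,0,-3.3],0,0.443],[[0,0,-3.6],0,0.443],[[0,0,-3.9],0,0.443],[[0,0,-4.1],0,0.443],[[0,0,-4.1],0,0.443]]'; python3 - <<'E'
from cell import *
s=sense();print(s["moment"],s["wrist_force"])
E
```

```text
time_s: 8.65
position: [0.5344, 0.2009, 0.176]
orientation: [[-0.963, -0.268, 0.004], [-0.268, 0.963, 0.002], [-0.005, 0.0, -1.0]]
wrist_force: [0.4, -0.5, 6.8]
gripper_width: 0.0475
grasp_force: 6.9
[ 0.07166302 -0.11161987  0.00805277] [ 0.40567704 -0.49344602  6.84485417]
```

There was contact at 6.8 N, with the jaw tips near 46 mm, which is the padlock's top. The moment Mx rose by about +0.1, so the +y jaw is sitting on the lock. I'll lift a little, shift 2.5 mm towards block +y, and try again.

```bash
python3 -m inch '[[[0,0,0.6],0,0.443],[[0,0,1.2],0,0.443],[[-0.07,0.24,1.2],0,0.434],[[-0.07,0.24,1.2],0,0.434],[[-0.07,0.24,1.2],0,0.434]]'; python3 - <<'E'
from cell import *
s=sense();print(s["moment"],s["wrist_force"])
E
python3 -m inch '[[[0,0,-0.3],0,0.434],[[0,0,-0.6],0,0.434],[[0,0,-0.9],0,0.434],[[0,0,-1.2],0,0.434],[[0,0,-1.2],0,0.434],[[0,0,-1.2],0,0.434]]'; python3 - <<'E'
from cell import *
s=sense();print(s["moment"],s["wrist_force"])
E
```

```text
time_s: 9.07
position: [0.5323, 0.2029, 0.1858]
orientation: [[-0.963, -0.268, -0.0], [-0.268, 0.963, -0.0], [0.0, -0.0, -1.0]]
wrist_force: [-0.4, -0.3, -1.7]
gripper_width: 0.048
grasp_force: 6.7
[ 0.0746536   0.01626655 -0.03721333] [-0.44920222 -0.27965299 -1.65731173]
time_s: 9.57
position: [0.5322, 0.2027, 0.1735]
orientation: [[-0.963, -0.268, -0.001], [-0.268, 0.963, -0.0], [0.001, -0.0, -1.0]]
wrist_force: [0.5, 0.6, -1.1]
gripper_width: 0.0484
grasp_force: 6.8
[0.08752522 0.01580223 0.03356513] [ 0.50958606  0.62642457 -1.13938239]
```

Free now. Continuing down.

```bash
python3 -m inch '[[[0,0,-0.3],0,0.434],[[0,0,-0.6],0,0.434],[[0,0,-0.9],0,0.434],[[0,0,-1.2],0,0.434],[[0,0,-1.2],0,0.434]]'; python3 -m inch '[[[0,0,-0.3],0,0.434],[[0,0,-0.6],0,0.434],[[0,0,-0.9],0,0.434],[[0,0,-0.9],0,0.434]]'; python3 - <<'E'
from cell import *
s=sense();print(s["moment"],s["wrist_force"])
E
```

```text
time_s: 9.98
position: [0.5321, 0.2027, 0.1611]
orientation: [[-0.963, -0.268, -0.001], [-0.268, 0.963, -0.0], [0.001, -0.0, -1.0]]
wrist_force: [0.0, 0.6, -1.6]
gripper_width: 0.0482
grasp_force: 6.9
time_s: 10.32
position: [0.5321, 0.2027, 0.1522]
orientation: [[-0.963, -0.268, -0.001], [-0.268, 0.963, -0.0], [0.001, -0.0, -1.0]]
wrist_force: [-1.0, 0.4, -1.5]
gripper_width: 0.0483
grasp_force: 6.9
[0.03264582 0.04913494 0.01053219] [-1.02734815  0.40443988 -1.51561406]
```

```bash
python3 -m inch '[[[0,0,-0.3],0,0.434],[[0,0,-0.3],0,0.47],[[0,0,-0.3],0,0.5],[[0,0,-0.3],0,0.6],[[0,0,-0.3],0,1],[[0,0,-0.3],0,1],[[0,0,-0.3],0,1],[[0,0,-0.3],0,1],[[0,0,-0.3],0,1],[[0,0,-0.3],0,1]]'
```

```text
time_s: 11.15
position: [0.5326, 0.2028, 0.1502]
orientation: [[-0.963, -0.268, 0.0], [-0.268, 0.963, -0.0], [-0.0, -0.0, -1.0]]
wrist_force: [0.6, -0.5, 1.8]
gripper_width: 0.04
grasp_force: 61.2
```

Gripped at 61 N with a 40 mm opening. Lifting.

```bash
python3 -m inch '[[[0,0,0.3],0,1],[[0,0,1],0,1],[[0,0,2],0,1],[[0,0,3.5],0,1],[[0,0,5],0,1],[[0,0,7],0,1],[[0,0,9],0,1],[[0,0,11],0,1],[[0,0,13],0,1],[[0,0,14.5],0,1]]'; python3 -m inch '[[[0,0,0],0,1],[[0,0,0],0,1],[[0,0,0],0,1],[[0,0,0],0,1]]'; python3 - <<'E'
from h import *
o=np.zeros((600,800,3),np.uint8)
f=grab_frame("scene");np.save("s6.npy",f)
put(o,tile("scene",f,(170,90,270,220),4.6,[]),0,0)
f=grab_frame("top");put(o,tile("top",f,(160,160,235,235),4,[]),490,0)
cv2.imwrite("pics/c6.png",o)
E
```

```text
time_s: 11.98
position: [0.5325, 0.2029, 0.2978]
orientation: [[-0.963, -0.268, 0.002], [-0.268, 0.963, 0.001], [-0.002, 0.0, -1.0]]
wrist_force: [-0.2, 0.5, -2.9]
gripper_width: 0.04
grasp_force: 61.0
time_s: 12.32
position: [0.532, 0.2027, 0.2937]
orientation: [[-0.963, -0.268, -0.002], [-0.268, 0.963, -0.001], [0.002, -0.0, -1.0]]
wrist_force: [0.4, -1.1, -2.8]
gripper_width: 0.0398
grasp_force: 61.0
```

View pics/c6.png

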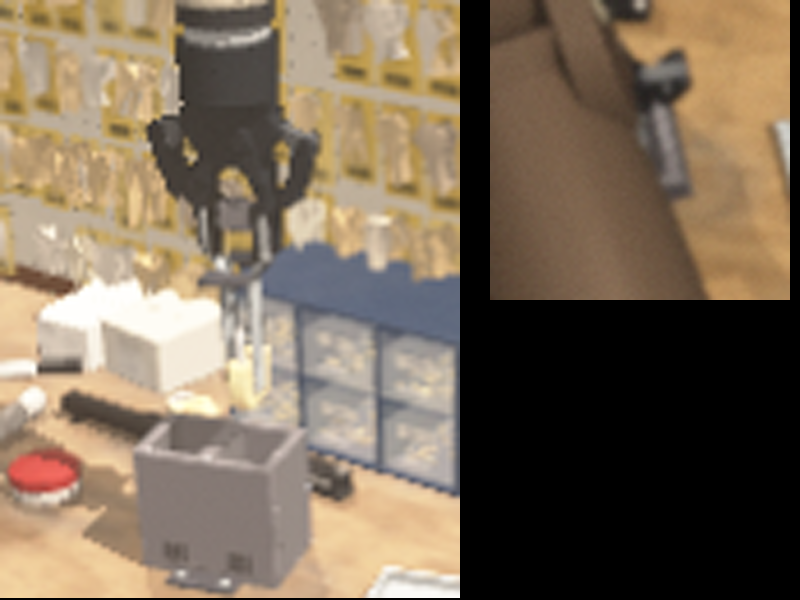

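The padlock hangs from the jaws at crop (250,380), above the block. I'm carrying it to the tray centre and lowering it; the floor should be met at TCP z of about 0.144.

```bash
python3 -m inch '[[[0,-1,0],0,1],[[-0.1,-3,0],0,1],[[-0.3,-6,0],0,1],[[-0.5,-9,0],0,1],[[-0.7,-12,0],0,1],[[-0.8,-15,0],0,1],[[-0.9,-17,0],0,1],[[-0.9,-17.9,0],0,1],[[-0.9,-17.9,-2],0,1],[[-0.9,-17.9,-4.5],0,1]]'; python3 -m inch '[[[0,0,-2],0,1],[[0,0,-4],0,1],[[0,0,-6],0,1],[[0,0,-7.5],0,1],[[0,0,-8.5],0,1],[[0,0,-9.2],0,1],[[0,0,-9.6],0,1],[[0,0,-9.6],0,1]]'
```

```text
time_s: 13.25
position: [0.5244, 0.0229, 0.2513]
orientation: [[-0.964, -0.266, 0.004], [-0.266, 0.964, 0.0], [-0.004, -0.001, -1.0]]
wrist_force: [1.1, 0.4, -3.0]
gripper_width: 0.0399
grasp_force: 61.2
time_s: 13.92
position: [0.5233, 0.0238, 0.1536]
orientation: [[-0.963, -0.268, -0.001], [-0.268, 0.963, 0.0], [0.001, 0.0, -1.0]]
wrist_force: [-0.1, -0.1, -2.1]
gripper_width: 0.0401
grasp_force: 61.2
```

```bash
python3 -m inch '[[[0,0,-0.2],0,1],[[0,0,-0.4],0,1],[[0,0,-0.6],0,1],[[0,0,-0.6],0,1]]'; python3 -m inch '[[[0,0,-0.1],0,1],[[0,0,-0.2],0,1],[[0,0,-0.3],0,1],[[0,0,-0.3],0,1]]'
```

```text
time_s: 14.25
position: [0.5235, 0.0238, 0.1481]
orientation: [[-0.963, -0.268, 0.0], [-0.268, 0.963, -0.0], [-0.0, -0.0, -1.0]]
wrist_force: [0.0, -0.1, -2.6]
gripper_width: 0.04
grasp_force: 61.2
time_s: 14.58
position: [0.5233, 0.0238, 0.1448]
orientation: [[-0.963, -0.268, -0.0], [-0.268, 0.963, -0.0], [0.0, 0.0, -1.0]]
wrist_force: [0.3, 0.1, -3.3]
gripper_width: 0.0405
grasp_force: 61.2
```

```bash
python3 -m inch '[[[0,0,-0.1],0,1],[[0,0,-0.2],0,1],[[0,0,-0.2],0,1],[[0,0,-0.2],0,1]]'
```

```text
time_s: 14.92
position: [0.5236, 0.0239, 0.1441]
orientation: [[-0.963, -0.268, 0.001], [-0.268, 0.963, 0.0], [-0.001, -0.0, -1.0]]
wrist_force: [-2.8, -0.1, 5.2]
gripper_width: 0.04
grasp_force: 61.8
```

The padlock is on the tray floor with an 8 N push. Releasing to the carry opening and looking.

```bash
python3 -m inch '[[[0,0,0],0,0.6],[[0,0,0],0,0.52],[[0,0,0],0,0.5],[[0,0,0],0,0.48],[[0,0,0],0,0.46],[[0,0,0],0,0.44],[[0,0,0],0,0.434],[[0,0,0],0,0.434],[[0,0,0],0,0.434],[[0,0,0],0,0.434]]';  python3 - <<'E'
from h import *
s=sense();print(s["moment"],s["wrist_force"])
E
```

```text
time_s: 15.75
position: [0.5234, 0.0238, 0.1429]
orientation: [[-0.963, -0.268, -0.0], [-0.268, 0.963, -0.0], [0.0, 0.0, -1.0]]
wrist_force: [-0.5, 1.1, -1.4]
gripper_width: 0.0482
grasp_force: 6.7
[-0.03127228 -0.04195233 -0.00359382] [-0.45920648  1.0901236  -1.42661952]
```

```bash
python3 -m inch '[[[0,0,0.4],0,0.434],[[0,0,1],0,0.434],[[0,0,1.8],0,0.434],[[0,0,2.8],0,0.434],[[0,0,4],0,0.434],[[0,0,6],0,0.434],[[0,0,8],0,0.434],[[0,0,10],0,0.434],[[0,0,12],0,0.434],[[0,0,13.2],0,0.434]]'; python3 -m inch '[[[0,-1,0],-0.02,0.434],[[0,-3,0],-0.05,0.434],[[0,-6,0],-0.08,0.434],[[-0.2,-9,0],-0.11,0.434],[[-0.5,-12,0],-0.14,0.434],[[-1,-15,0],-0.18,0.434],[[-1.4,-18,0],-0.21,0.434],[[-1.8,-20,0],-0.24,0.434],[[-2,-21.2,0],-0.26,0.434],[[-2,-21.2,0],-0.26,0.434]]'; python3 - <<'E'
from h import *
o=np.zeros((600,800,3),np.uint8)
f=grab_frame("scene");np.save("s7.npy",f)
put(o,tile("scene",f,(220,150,330,270),3.8,[(fr(*TR,sq(.06,.06,.014)),(0,255,0))]),0,0)
f=grab_frame("top");np.save("t7.npy",f);put(o,tile("top",f,(215,165,300,240),4.4,[(fr(*TR,sq(.06,.06,.014)),(0,255,0)),(fr(*TR,sq(.03,.03,.004)),(0,0,255))]),425,0)
cv2.imwrite("pics/c7.png",o)
E
```

```text
time_s: 16.58
position: [0.5239, 0.0238, 0.2785]
orientation: [[-0.963, -0.268, 0.004], [-0.268, 0.963, 0.0], [-0.004, -0.001, -1.0]]
wrist_force: [-0.5, -0.2, -1.2]
gripper_width: 0.0484
grasp_force: 6.7
time_s: 17.42
position: [0.5026, -0.1906, 0.2746]
orientation: [[-1.0, -0.007, -0.001], [-0.007, 1.0, -0.0], [0.001, -0.0, -1.0]]
wrist_force: [-0.2, 0.2, -0.9]
gripper_width: 0.0483
grasp_force: 6.7
```

View pics/c7.png

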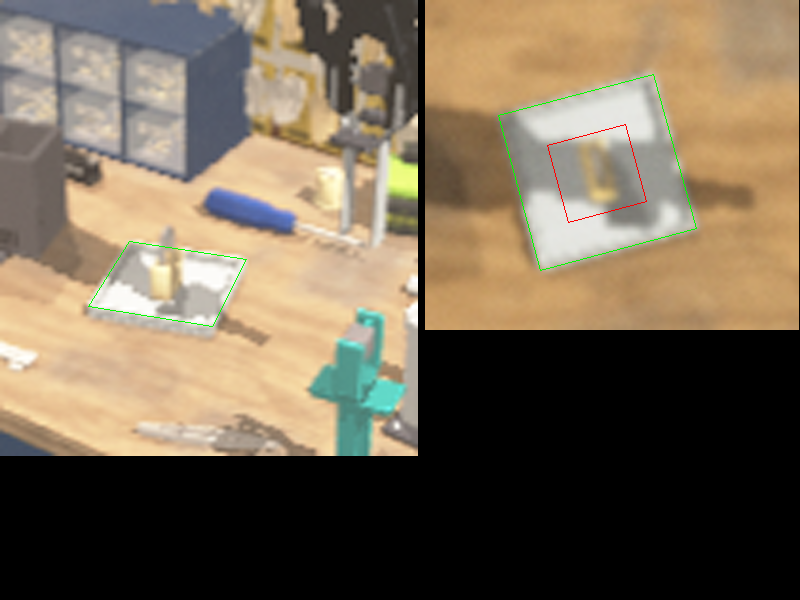

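The padlock stands upright in the tray at top-crop (598,172), inside the central ±30 mm square. Now I'm returning the tongs to the stand.

```bash
python3 -m inch '[[[-0.1,-2.5,0],-0.02,0.434],[[-0.3,-5.5,0],-0.05,0.434],[[-0.6,-8,0],-0.089,0.434],[[-0.8,-9.4,0],-0.089,0.434],[[-0.8,-9.9,0],-0.089,0.434],[[-0.8,-9.9,0],-0.089,0.434],[[-0.8,-9.9,0],-0.089,0.434],[[-0.8,-9.9,0],-0.089,0.434]]'; python3 -m inch '[[[0,0,-1],0,0.434],[[0,0,-2],0,0.434],[[0,0,-2.8],0,0.434],[[0,0,-3.6],0,0.434],[[0,0,-3.6],0,0.434]]'
```

```text
time_s: 18.18
position: [0.4957, -0.2859, 0.2751]
orientation: [[-0.997, 0.076, 0.0], [0.076, 0.997, 0.0], [-0.0, 0.0, -1.0]]
wrist_force: [1.4, 0.2, -1.3]
gripper_width: 0.0481
grasp_force: 6.7
time_s: 18.6
position: [0.4946, -0.2865, 0.2364]
orientation: [[-0.997, 0.077, -0.003], [0.077, 0.997, 0.002], [0.003, 0.002, -1.0]]
wrist_force: [0.3, 0.6, -2.0]
gripper_width: 0.0482
grasp_force: 6.7
```

```bash
python3 -m inch '[[[0,-0.2,-1.5],0,0.434],[[0,-0.2,-3],0,0.434],[[0,-0.2,-4.5],0,0.434],[[0,-0.2,-6],0,0.434],[[0,-0.2,-7.2],0,0.434],[[0,-0.2,-8],0,0.434],[[0,-0.2,-8.2],0,0.434],[[0,-0.2,-8.2],0,0.434]]'; python3 -m inch '[[[0,0,-0.2],0,0.434],[[0,0,-0.4],0,0.434],[[0,0,-0.6],0,0.434],[[0,0,-0.6],0,0.434]]'
```

```text
time_s: 19.27
position: [0.4952, -0.289, 0.1566]
orientation: [[-0.997, 0.078, -0.001], [0.078, 0.997, 0.0], [0.001, 0.0, -1.0]]
wrist_force: [-0.1, 0.0, -0.9]
gripper_width: 0.0479
grasp_force: 6.7
time_s: 19.6
position: [0.4955, -0.2892, 0.151]
orientation: [[-0.997, 0.078, 0.0], [0.078, 0.997, -0.0], [-0.0, -0.0, -1.0]]
wrist_force: [-0.1, 0.2, -1.6]
gripper_width: 0.0482
grasp_force: 6.7
```

```bash
python3 -m inch '[[[0,0,-0.2],0,0.434],[[0,0,-0.4],0,0.434],[[0,0,-0.4],0,0.434],[[0,0,-0.4],0,0.434]]'; python3 -m inch '[[[0,0,-0.1],0,0.434],[[0,0,-0.2],0,0.434],[[0,0,-0.2],0,0.434]]'
```

```text
time_s: 19.93
position: [0.4953, -0.2891, 0.1468]
orientation: [[-0.997, 0.078, -0.0], [0.078, 0.997, 0.0], [0.0, 0.0, -1.0]]
wrist_force: [0.4, -0.1, -2.2]
gripper_width: 0.0482
grasp_force: 6.7
time_s: 20.18
position: [0.4954, -0.2891, 0.1448]
orientation: [[-0.997, 0.078, -0.0], [0.078, 0.997, 0.0], [0.0, 0.0, -1.0]]
wrist_force: [0.5, 0.5, -1.0]
gripper_width: 0.0484
grasp_force: 6.7
```

```bash
python3 -m inch '[[[0,0,-0.1],0,0.434],[[0,0,-0.2],0,0.434],[[0,0,-0.2],0,0.434]]'; python3 -m inch '[[[0,0,-0.1],0,0.434],[[0,0,-0.1],0,0.434]]'
```

```text
time_s: 20.43
position: [0.4953, -0.2891, 0.1428]
orientation: [[-0.997, 0.078, -0.0], [0.078, 0.997, 0.0], [0.0, 0.0, -1.0]]
wrist_force: [-0.1, -0.4, -1.0]
gripper_width: 0.0485
grasp_force: 6.7
time_s: 20.6
position: [0.4954, -0.2892, 0.1422]
orientation: [[-0.997, 0.078, 0.0], [0.078, 0.997, -0.0], [-0.0, -0.0, -1.0]]
wrist_force: [-0.7, 0.2, -0.8]
gripper_width: 0.0482
grasp_force: 6.7
```

```bash
python3 -m inch '[[[0,0,-0.1],0,0.434],[[0,0,-0.2],0,0.434],[[0,0,-0.2],0,0.434]]'; python3 -m inch '[[[0,0,-0.1],0,0.434],[[0,0,-0.1],0,0.434]]'; python3 - <<'E'
from h import *
o=np.zeros((600,800,3),np.uint8)
f=grab_frame("scene")
put(o,tile("scene",f,(300,170,400,270),6,[]),0,0)
cv2.imwrite("pics/c8.png",o[:,:600])
E
```

```text
time_s: 20.85
position: [0.4957, -0.2893, 0.141]
orientation: [[-0.997, 0.078, 0.001], [0.078, 0.997, -0.001], [-0.001, -0.001, -1.0]]
wrist_force: [-1.5, 0.9, 5.5]
gripper_width: 0.0482
grasp_force: 6.4
time_s: 21.02
position: [0.4959, -0.2894, 0.1403]
orientation: [[-0.997, 0.078, 0.002], [0.078, 0.997, -0.001], [-0.002, -0.001, -1.0]]
wrist_force: [-0.9, 1.5, 6.5]
gripper_width: 0.0484
grasp_force: 6.3
```

View pics/c8.png

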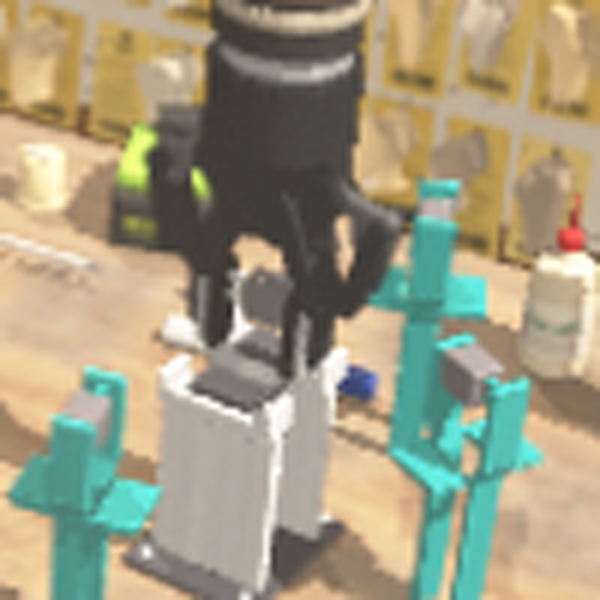

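The ear at (240,385) lies on the rail between the lips, and the force confirms it is seated. Opening and withdrawing.

```bash
python3 -m inch '[[[0,0,0],0,0.42],[[0,0,0],0,0.4],[[0,0,0],0,0.36],[[0,0,0],0,0.25],[[0,0,0],0,0.1],[[0,0,0],0,0],[[0,0,0],0,0],[[0,0,0],0,0],[[0,0,0],0,0],[[0,0,0],0,0]]'; python3 -m inch '[[[0,0,1],0,0],[[0,0,2],0,0],[[0,0,4],0,0],[[0,0,6],0,0],[[0,0,9],0,0],[[0,0,12],0,0],[[0,0,15],0,0],[[0,0,15],0,0],[[0,0,15],0,0],[[0,0,15],0,0]]'; python3 - <<'E'
from h import *
o=np.zeros((600,800,3),np.uint8)
f=grab_frame("scene")
put(o,tile("scene",f,(318,190,388,290),6,[(fr(*ST,sq(.033,.0175,.118)),(0,255,0))]),0,0)
put(o,tile("scene",f,(230,180,310,250),4.5,[]),430,0)
cv2.imwrite("pics/c9.png",o)
E
```

```text
time_s: 21.9
position: [0.4954, -0.2892, 0.139]
orientation: [[-0.997, 0.078, -0.0], [0.078, 0.997, 0.0], [0.0, 0.0, -1.0]]
wrist_force: [1.0, 0.6, 0.5]
gripper_width: 0.0851
grasp_force: 0.0
time_s: 22.73
position: [0.4955, -0.2892, 0.2893]
orientation: [[-0.997, 0.078, 0.001], [0.078, 0.997, -0.0], [-0.001, -0.0, -1.0]]
wrist_force: [0.2, -0.2, -1.0]
gripper_width: 0.0855
grasp_force: 0.0
```

View pics/c9.png

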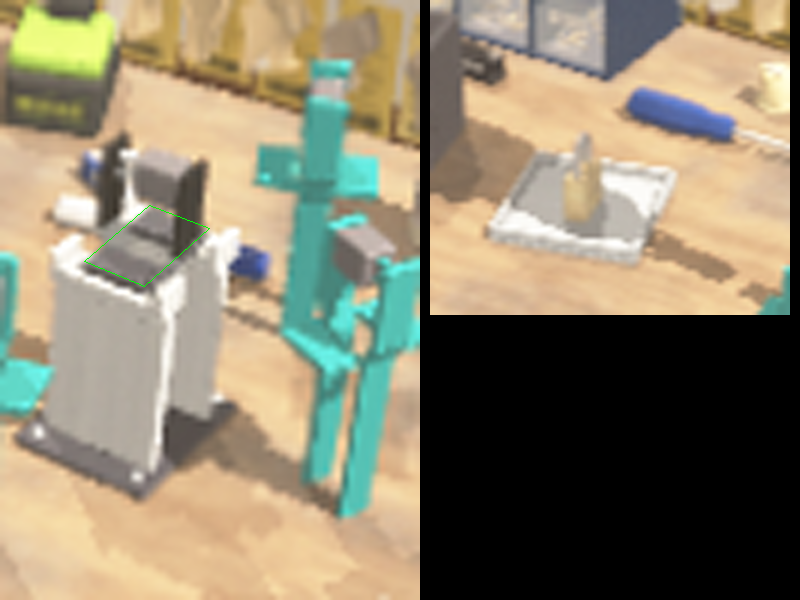

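The tongs hang upright and open, with the ear at (135,258) within the predicted outline. The padlock stands in the tray at (582,195). Handing in.

```bash
python3 -c "
from cell import *
print(job_done())"
```

```text
the job is handed in; nothing more can be done
None
```

The job is handed in at about 23 s of the 67 s allowed: the last pictures show the padlock upright near the tray's centre and the tongs hanging open in their stand, but the hand-in call gave no verdict.

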